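# Lock out the watch-case pressure tester

### The job

Take the pressure tester out of service. First throw its locking lever from the side nearer the robot to the far side: pull the bat outward until the lock lets it pass, flip it over without ever forcing the lock, and let it spring fully home in the far notch. Then turn the swivel hook round to face straight out over the front of the tester, take the tag from its stand and hang it by its eye on the hook's arm, leaving the blower, loupe and screwdriver where they are.

Things in the scene. Friction and masses are not known exactly. Their poses are not given: they have to be found in the camera images.
- tester: White bench instrument, fixed, 180 mm deep (x) by 300 mm wide (y), top at 100 mm, with a steel chamber and clear dome (86 mm across, up to 162 mm high) in the middle of its top. Origin: centre of its underside; its own -x is its front (towards the robot), +y to the left as seen from the robot, z up. The lever is at its +y end, the hook on its front corner at the -y end.
- bat_pivot (a point): Point on the lever's swing axis, inside the tester 40 mm above the table. Axes as the tester's; the lever swings about the y axis here.
- throw (a joint): Swing of the lever about the tester's y axis, rad: -0.3 leans fully to the tester's front (its start, near notch), 0 upright, +0.3 leans fully to the back (far notch). It has a little friction and stays where it is left.
- bat: The lever's bat, a steel rod 12 mm thick with a cylindrical head. Its z axis runs out along the rod. Its origin lies on the swing axis (at bat_pivot) when the bat is fully home and moves off along z as the bat is pulled out against its spring (6 N at first, 11 N at full pull, 35 mm at most). Let go beyond the hump, it springs home into the notch; let go too early, it stays up on the hump.
- gate (a point): Fixed point at the top of the tester, amid the arch-shaped steel gate (two plates, up to 156 mm above the table) in which the bat's cross pin runs. To clear the hump the bat must be pulled out 10 to 30 mm; 5 mm further its pin meets the hard roof. The gate's height differs each time, is not given and must be felt. Over 30 N of pin on gate (12 N sideways at the head) damages it.
- bat_head (a point): Centre of the bat's head, 170 mm from the bat's origin along its z: a cylinder 28 mm across and 22 mm long, lying along the tester's y, with flat ends to pinch (22 mm apart). Free room of at least 35 mm on both sides. The head may turn between the fingers as the lever swings, about its own length.
- hook (a joint): Turn of the swivel hook about its upright axis, rad: 0 faces straight out over the tester's front (tester's -x), +1.57 faces the tester's +y (over the chamber side), about 2 to 2.6 (its start) faces back over the tester. Light friction holds it; no stop at 0 (it turns on to -1.0).
- hook_axis (a point): Point on the hook's upright swivel axis at the height of its arm's centre line, 210 mm above the table. Axes as the tester's.
- hook_mid (a point): On the centre line of the hook's arm, 40 mm from the swivel axis, the middle of where things hang. Its -x axis points out along the arm, z up. The arm is a level steel rod 10 mm thick, its end 80 mm from the axis bent up into a tip that rises 18 mm above the centre line. Nothing rises above the arm at the swivel.
- stand: Black tag stand, fixed, 56 mm (x) by 100 mm (y), 40 mm high, with a slot 30 mm deep along its y in which the tag stands. Origin: centre of its underside.
- tag_tab (a point): Loose aluminium tag (140 g), an upright plate 8 mm thick (its x), 70 mm wide (its y), 200 mm tall with a white panel. This point is in the middle of its grip tab (40 mm wide, the uppermost 55 mm), 22 mm below the tag's top edge. z up along the tag.
- tag_eye (a point): Centre of the tag's eye, a hole 34 mm wide and 48 mm tall through the plate, 57 mm below tag_tab; the plate goes on 121 mm below this point. Too long to hang where the tester's top is underneath.
- blower: Terracotta rubber dust blower, loose, standing, 66 mm across, 105 mm tall. Origin: centre of its underside. Leave alone.
- loupe: Black eye loupe, loose, standing, 44 mm across, 42 mm tall. Origin: centre of its underside. Leave alone.
- driver: Screwdriver, loose, lying, 150 mm long, grey handle. Leave alone.
Not all that is in view belongs to the job. What is meant by the part that bears tag_tab is not yellow, and is the smaller of those in its own colour.

How it is judged:
On the way, in this order (a step that is already met when the one before it is completed fails the run):
1. the lever is thrown to the far side and fully home in its notch (value of joint throw above 0.2 rad and distance between bat and bat_pivot below 0.004 m), for 0.2 s.
2. the hook faces out over the tester's front, within 0.3 rad (value of joint hook between -0.3 and 0.3 rad), for 0.2 s.
At the end, for the whole second after the job is handed in: The lever leans to the back (beyond 0.2 rad) with the bat home in its notch (within 4 mm), the hook faces the front (within 0.35 rad), and the tag hangs still and upright (within 0.25 rad) by its eye on the hook's arm (all of step 1 and value of joint hook between -0.35 and 0.35 rad and x of tag_eye in the frame of hook_mid between -0.038 and 0.036 m and y of tag_eye in the frame of hook_mid between -0.018 and 0.018 m and z of tag_eye in the frame of hook_mid between -0.026 and -0.01 m and angle between tag_eye's own z axis and vertical below 0.25 rad and linear speed of tag below 0.05 m/s); the robot touches nothing.
It fails at once if the bat's pin is forced against its gate with more than 30 N (contact force between bat and tester above 30 N).
It fails at once if the blower is moved more than 25 mm (distance of blower from where it was at the start of the episode above 0.025 m).
It fails at once if the loupe is moved more than 25 mm (distance of loupe from where it was at the start of the episode above 0.025 m).
It fails at once if the screwdriver is moved more than 25 mm (distance of driver from where it was at the start of the episode above 0.025 m).
It also fails if it takes over 70 s, if anything falls off the work surface, if the arm or the gripper's body presses on something with over 40 N, if the wrist force passes 120 N, or if a joint passes its speed limit or range.

### The arm

A 6-joint arm with a two-finger parallel gripper is mounted at the origin on the work surface. World frame = base frame: x ahead of the robot, y to its left, z up, the work surface at z = 0. Lengths are in m, angles in rad, forces in N, time in s.
With the tool pointing down it reaches from about 0.375 to 0.9 m from the base axis. Payload 3.1 kg.
Tool frame: the origin (TCP) lies between the finger pads; the fingertips stand 8 mm ahead of it and the grasp point (between the pads) lies 11 mm behind it; z points along the fingers, y is the line along which they close (so a half turn about z gives the same grasp; the last joint's range is limited). The gripper opens to 87 mm and grips with 3 to 60 N. Pads are 19 mm wide; open, the fingers measure 117 mm over their backs; the gripper's body (75 mm by 190 mm) begins 51 mm behind the grasp point.
Start: joints at [1.153, 0.527, 1.433, -0, 1.181, -0.178], TCP at [0.148, 0.607, 0.231] pointing down, gripper open.
Joint ranges: [-3.08, 3.08], [-0.75, 2.2], [0.22, 2.44], [-1.43, 4.57], [0, 2.65], [-2.85, 2.85]. Speed limits (rad/s): [2.79, 2.79, 3.14, 3.14, 3.14, 3.14].

### API

Orientations are given as a unit quaternion [x, y, z, w].
In Python, from rig import robot, vision, job gives the robot as it stands.
- The arm moves only by the shell command python3 -m handwheel 'ROWS' [OPENING] [FORCE]. ROWS is JSON, a list of rows, each a list of 4 numbers: the shift along the tool's x, y, z as a fraction of full scale, then the turn about the tool's z as a fraction of full scale. A call has 1 to 20 rows; each row is the pose to reach, as a shift and turn from the pose commanded when the call began, along the tool's axes at that moment, turning the shorter way round; what a row does not reach only later rows make up. Full scale, the value 1, is 300 mm for a shift and 2 pi rad for a turn. A row lasts 1/12 s, in which the tool goes at most 41.7 mm and 7.16 degrees, less where a joint would pass 70% of its speed; a pose out of reach is approached as far as the arm can. A call with a number of a shift or a turn outside -1 to 1 is refused whole. A call with a gripper value outside its range is refused whole. OPENING is the opening in per cent of the stroke, from 0 (shut) to 100 (fully open), set as the call begins (- or left out, the last holds). The fingers move at their own pace and stop on an object; FORCE is the grip in N (left out, the last holds). Time passes only in rows, so rows that repeat a pose let the fingers close. It gives the time, the measured TCP pose, the force, the opening and the grip force at its end, in the units of the state.
- robot.get_obs(): the state, without advancing time (a new reading comes with each control period).
- vision.camera(name): name is "side" or "top" or "wrist"; returns a dict with "frame" (420x560x3 uint8, red, green, blue), "K" (3x3 intrinsics, pixels), "k1" (the pictures are not rectified: a ray, as slopes to the right and down, at radius r is drawn at 1 + k1 r^2 times it, then the intrinsics apply), "cam_to_world" (4x4, takes a point from camera to world coordinates); the wrist camera has in their place "hand_eye" (4x4, takes a point from camera to tool coordinates, whose origin is the TCP and whose axes are the flange's). Camera axes: x right, y down, z forward; pixel columns grow to the right and rows downward; lengths in m; the calibration is good to about 2 mm. A picture is of the moment at which its call begins: read the wrist's pose just before it. There is no depth.
- job.hand_in(): hands the job in; it is judged then, once.
Trained networks look in the newest picture that a camera, given by its name, has taken for a name from the list of things; names that differ only in an ending like _2 or _b are one class to them, and where a whole thing is asked for, a point or a joint stands for the part that bears it (a point fixed in the world has none). Each returns a list of dicts, best first, with "conf" (0 to 1); they miss things now and then, are a little off and sometimes report something else, mostly with a low value. They report only what shows in the picture. A call takes as long as a camera call. They do not tell look-alikes from the thing itself.
- vision.look_for(camera, label): "point" ([row, column] in pixels, amid what is visible of it).
- vision.outline_of(camera, label): "mask" (420x560 bool, what is visible of it) and "point" ([row, column] in pixels, amid what is visible of it).
The state is a dict: "time": time; "q": joint angles; "joint_velocities": joint speeds; "joint_torque": joint torques, N m; "position": TCP position; "tool_rot": TCP orientation; "ft_force": force on the tool from outside, world axes, zero at the start; "moment": the same for the moment, N m; "grip_width": finger opening in m; "grip_force": force on a finger pad.
Only numpy, scipy, OpenCV 4.12 (cv2) and the standard library are available. Lean on these libraries where they do the work, as an engineer would, in place of code of your own. Each camera call takes 0.05 s, during which the arm holds its last target. There are 200 camera calls.

## Working session

There is one attempt and no reset: what is moved stays moved. The work goes in short steps, Python scripts to look and compute and a shell command to move; the robot and the scene stay as the last step left them, time stands still between calls to the robot, and variables do not carry over. Pictures are saved under pics/ and viewed, at most 10 in all, crops included, and the job is handed in when it is done.

```bash
ls; mkdir -p pics
cat > h.py <<'E'
import numpy as np, cv2
from rig import robot, vision, job
from scipy.spatial.transform import Rotation as R
def ray(c,rc,T=None):
    K=np.array(c["K"]);u=(rc[1]-K[0,2])/K[0,0];v=(rc[0]-K[1,2])/K[1,1]
    d=np.array([u,v]);s=d.copy()
    for _ in range(20): s=d/(1+c["k1"]*(s@s))
    T=np.array(c["cam_to_world"]) if T is None else T
    w=T[:3,:3]@np.array([s[0],s[1],1]);return T[:3,3],w/np.linalg.norm(w)
def atz(c,rc,z,T=None):
    o,w=ray(c,rc,T);return o+w*(z-o[2])/w[2]
def tri(rays):
    A=0;b=0
    for o,w in rays:
        P=np.eye(3)-np.outer(w,w);A=A+P;b=b+P@o
    x=np.linalg.solve(A,b);return x,[np.linalg.norm((np.eye(3)-np.outer(w,w))@(x-o)) for o,w in rays]
def proj(c,p,T=None):
    T=np.array(c["cam_to_world"]) if T is None else T
    q=np.linalg.inv(T)@np.r_[p,1];s=q[:2]/q[2];s=s*(1+c["k1"]*(s@s));K=np.array(c["K"])
    return np.array([K[1,1]*s[1]+K[1,2],K[0,0]*s[0]+K[0,2]])
def wristT(c,o):
    T=np.eye(4);T[:3,:3]=R.from_quat(o["tool_rot"]).as_matrix();T[:3,3]=o["position"]
    return T@np.array(c["hand_eye"])
def save(c,n): cv2.imwrite("pics/"+n,c["frame"][:,:,::-1])
E
python3 - <<'E'
from h import *
o=robot.get_obs();print({k:np.round(v,3) for k,v in o.items()})
ims=[]
for n in["side","top"]:
    c=vision.camera(n);ims.append(c["frame"]);print(n,np.round(c["cam_to_world"],3).tolist(),c["K"][0][0],c["k1"])
    for l in["tester","bat","bat_head","gate","hook","hook_mid","stand","tag_tab","tag_eye","blower","loupe","driver"]:
        print(l,[(np.round(d["point"]).tolist(),round(d["conf"],2)) for d in vision.look_for(n,l)])
    save(c,n+"0.png")
E
```

```text
pics
{'time': np.float64(0.0), 'q': array([ 1.152,  0.528,  1.434, -0.   ,  1.181, -0.179]), 'joint_velocities': array([ 0.   ,  0.001,  0.001,  0.002, -0.001, -0.   ]), 'joint_torque': array([-1.0000e-03, -4.4004e+01, -1.7659e+01,  6.3000e-02,  5.8000e-02,
       -0.0000e+00]), 'position': array([0.148, 0.606, 0.23 ]), 'tool_rot': array([ 0.12 ,  0.993, -0.001, -0.   ]), 'ft_force': array([ 0.42 , -0.019, -0.044]), 'moment': array([ 0.013, -0.001, -0.039]), 'grip_force': np.float64(0.0), 'grip_width': np.float64(0.087)}
side [[-0.865, -0.316, 0.389, 0.142], [-0.501, 0.579, -0.643, 0.544], [-0.022, -0.751, -0.66, 0.802], [0.0, 0.0, 0.0, 1.0]] 434.9683464298959 -0.0888876384989574
tester [([280.0, 220.0], 0.82)]
bat [([281.0, 195.0], 0.71)]
bat_head [([283.0, 195.0], 0.82), ([214.0, 263.0], 0.55), ([175.0, 341.0], 0.31)]
gate [([280.0, 219.0], 0.97)]
hook [([214.0, 264.0], 0.67)]
hook_mid [([212.0, 262.0], 0.69), ([260.0, 346.0], 0.54)]
stand [([203.0, 339.0], 0.87)]
tag_tab [([171.0, 341.0], 0.97), ([124.0, 388.0], 0.93), ([190.0, 376.0], 0.69)]
tag_eye [([175.0, 342.0], 0.83), ([123
[... 214 characters left out ...]
.343], [-1.0, 0.01, 0.013, -0.095], [-0.015, -0.139, -0.99, 1.364], [0.0, 0.0, 0.0, 1.0]] 546.0100058425613 -0.11326091721149341
tester [([175.0, 206.0], 0.65)]
bat [([188.0, 144.0], 0.48)]
bat_head [([186.0, 145.0], 0.54)]
gate [([175.0, 204.0], 0.57)]
hook [([196.0, 232.0], 0.78)]
hook_mid [([198.0, 233.0], 0.49), ([176.0, 205.0], 0.36)]
stand [([219.0, 365.0], 0.72)]
tag_tab [([237.0, 445.0], 0.77), ([261.0, 374.0], 0.74)]
tag_eye [([214.0, 379.0], 0.85), ([261.0, 372.0], 0.73), ([237.0, 445.0], 0.6)]
blower [([272.0, 152.0], 0.77)]
loupe [([185.0, 148.0], 0.71), ([259.0, 293.0], 0.52), ([189.0, 141.0], 0.35)]
driver [([149.0, 362.0], 0.53), ([187.0, 146.0], 0.47), ([186.0, 145.0], 0.37)]
```

View pics/side0.png

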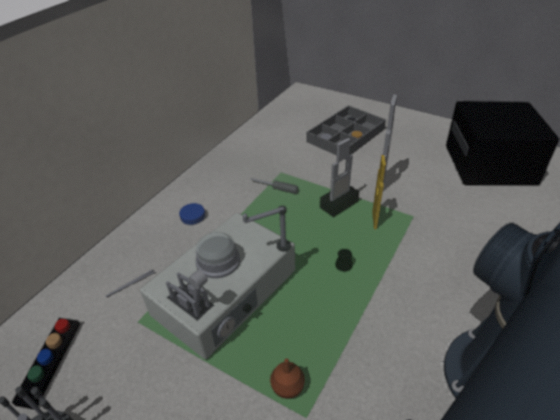

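View pics/top0.png

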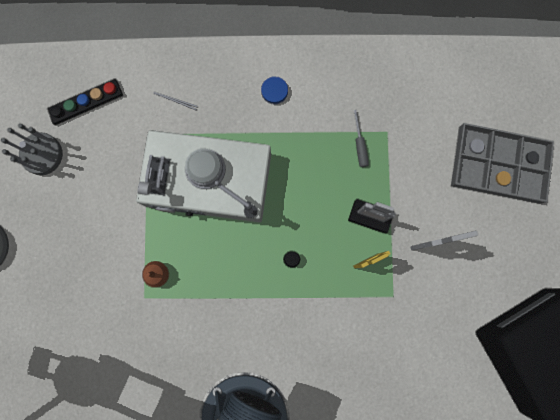

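The side view shows three tags. Grey A stands in the black stand (171,341), grey B is at (124,388) and yellow C is at (190,378). In the top view they are A (214,372), B (240,445) and C (261,374). The tester's top corners in the top view are about (131,149), (145,270), (217,265) and (205,138). I'll compare the two greys and enlarge both the tags and the tester.

Run:
```python
from h import *
s=vision.camera("side");t=vision.camera("top")
a=cv2.resize(s["frame"][85:235,310:410],None,fx=4,fy=4,interpolation=cv2.INTER_CUBIC)
b=cv2.resize(t["frame"][125:225,130:230],(400,400),interpolation=cv2.INTER_CUBIC)
b2=cv2.resize(t["frame"][190:240,340:420],(400,250),interpolation=cv2.INTER_CUBIC)[:200]
im=np.hstack([a,np.vstack([b,b2])])
cv2.imwrite("pics/comp.png",np.clip(im[:,:,::-1]*1.5,0,255).astype(np.uint8))
b=s["frame"][190:360,130:310];b=cv2.resize(b,None,fx=4.4,fy=3.5,interpolation=cv2.INTER_CUBIC);b=cv2.resize(s["frame"][195:345,130:310],None,fx=4,fy=4,interpolation=cv2.INTER_CUBIC)
cv2.imwrite("pics/comp2.png",np.clip(b[:,:,::-1]*1.5,0,255).astype(np.uint8))
for l in["tag_tab","stand","bat_head","hook_mid"]:
  for n,c in(("side",s),("top",t)):
    for d in vision.outline_of(n,l):
      m=d["mask"];r,cc=np.nonzero(m);print(l,n,np.round(d["point"]),round(d["conf"],2),m.sum(),r.min(),r.max(),cc.min(),cc.max())
      if n=="side" and l=="tag_tab":
        p=np.c_[r,cc];top=p[r==r.min()].mean(0);bot=p[r==r.max()].mean(0)
        print("  top",top,"bot",bot)
def pr(n,S,T):print(n,np.round(tri([ray(s,S),ray(t,T)])[0],3),np.round(tri([ray(s,S),ray(t,T)])[1],4))
pr("bathead",(283,195),(186,145))
pr("A",(171,341),(214,379));pr("B",(124,388),(237,445));pr("C",(190,376),(261,374))
for n,p in dict(c1=(131,149),c2=(145,270),c3=(217,265),c4=(205,138)).items():print(n,np.round(atz(t,p,.1),3))
for n,p in dict(blower=(272,154),loupe=(259,291),stand=(219,365)).items():print(n,np.round(atz(t,p,.04),3))
```

```text
tag_tab side [129. 390.] 0.92 376 95 160 383 396
  top [ 95. 394.] bot [160.  386.5]
tag_tab side [189. 376.] 0.82 487 156 227 372 386
  top [156. 383.] bot [227. 375.]
tag_tab side [172. 342.] 0.64 906 138 200 330 352
  top [138.  347.5] bot [200.  331.5]
tag_tab top [211. 378.] 0.85 461 202 221 358 394
tag_tab top [239. 443.] 0.6 330 231 249 411 476
stand side [205. 336.] 0.66 614 187 216 319 358
stand side [278. 222.] 0.29 12925 205 358 140 294
stand side [213. 264.] 0.25 309 206 223 242 285
stand top [223. 364.] 0.57 667 198 232 348 391
bat_head side [285. 195.] 0.65 358 270 311 187 207
bat_head top [186. 148.] 0.73 194 181 195 138 163
hook_mid side [213. 260.] 0.67 273 207 222 242 285
hook_mid top [199. 235.] 0.47 210 181 208 215 251
bathead [0.543 0.203 0.187] [0.0014 0.0014]
A [ 0.487 -0.322  0.114] [0.0046 0.0046]
B [ 0.421 -0.446  0.212] [0.0008 0.0008]
C [ 0.381 -0.309  0.1  ] [0.0059 0.0059]
c1 [0.691 0.218 0.1  ]
c2 [ 0.652 -0.073  0.1  ]
c3 [ 0.48 -0.06  0.1 ]
c4 [0.511 0.239 0.1  ]
blower [0.355 0.212 0.04 ]
loupe [ 0.384 -0.121  0.04 ]
stand [ 0.48  -0.302  0.04 ]
```

View pics/comp.png

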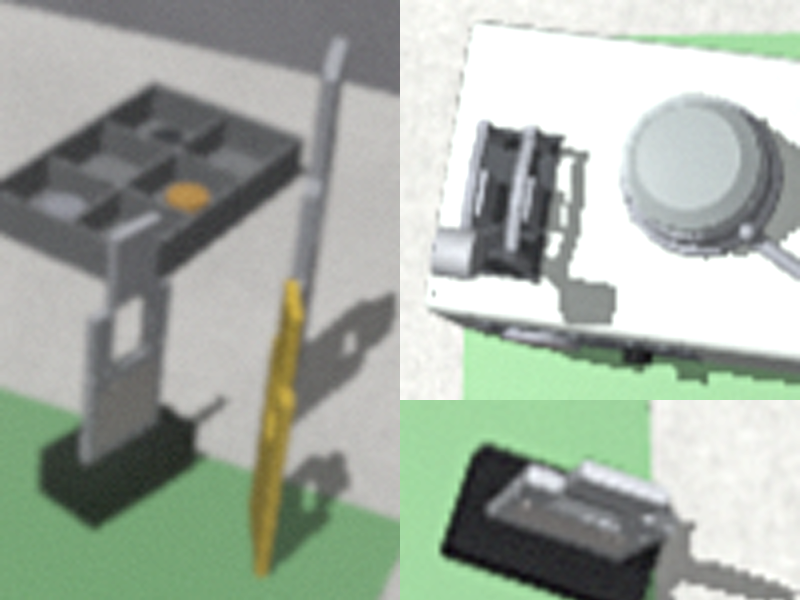

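View pics/comp2.png

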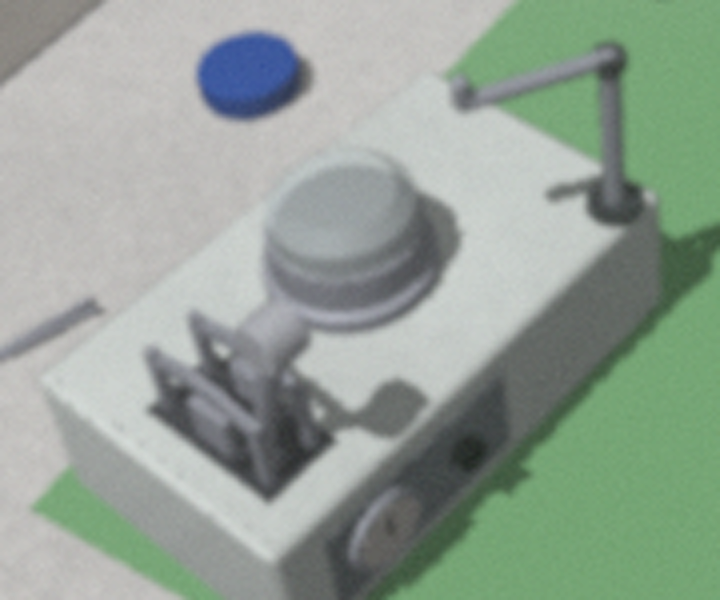

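Tag A is the one meant. It isn't yellow, it's clearly smaller than grey B (which is taller and stands alone further out), and it is the one in the black stand. Next I'll tighten the tester geometry and work out the hover move.

```bash
cat >> h.py <<'E'
def go(p,yaw=None):
    """fractions for TCP to p with tool-y at world angle yaw"""
    o=robot.get_obs();M=R.from_quat(o["tool_rot"]).as_matrix();d=M.T@(np.array(p)-o["position"])
    cur=np.arctan2(M[1,1],M[0,1]);t=0
    if yaw is not None: t=-((yaw-cur+np.pi/2)%np.pi-np.pi/2)
    print("go",np.round(np.r_[d/.3,t/2/np.pi],4),"pos",np.round(o["position"],4),"tooly",round(cur,4),"q6",round(o["q"][5],3))
E
python3 - <<'E'
from h import *
s=vision.camera("side");t=vision.camera("top");w=vision.camera("wrist");print(np.round(w["hand_eye"],3).tolist(),w["K"][0][0],w["k1"])
def pr(n,S,T):
    x,e=tri([ray(s,S),ray(t,T)]);print(n,np.round(x,3),np.round(e,4));return x
pr("head",(280,198),(188,143.3))
pr("hooktop",(209,282.5),(208,251.5));print(np.round(atz(s,(209,282.5),.215),3),np.round(atz(t,(208,251.5),.215),3))
# side-camera tester top corners
for p in[(195+380/4,130+45/4),(195+560/4,130+280/4),(195+195/4,130+655/4),(195+75/4,130+435/4)]:print(np.round(atz(s,p,.1),3))
print(np.round(atz(s,(280,198),.202),3),np.round(atz(t,(188,143.3),.202),3))
go([.50,.2,.37],1.461)
E
```

```text
[[-0.0, -0.966, -0.259, 0.071], [1.0, -0.0, -0.0, 0.0], [0.0, -0.259, 0.966, -0.155], [0.0, 0.0, 0.0, 1.0]] 321.7640200644553 -0.05581415119358497
head [0.536 0.202 0.2  ] [0.0002 0.0002]
hooktop [ 0.493 -0.032  0.203] [0.0048 0.0048]
[ 0.491 -0.02   0.215] [ 0.487 -0.035  0.215]
[0.687 0.225 0.1  ]
[0.515 0.248 0.1  ]
[ 0.478 -0.041  0.1  ]
[ 0.644 -0.064  0.1  ]
[0.534 0.204 0.202] [0.535 0.202 0.202]
go [-1.4607 -1.0398 -0.4649 -0.0207] pos [0.1484 0.6071 0.2305] tooly 1.331 q6 -0.179
```

```bash
python3 -m handwheel '[[0,0,-0.46,0],[0,0,-0.46,0],[-0.73,-0.52,-0.46,0],[-0.73,-0.52,-0.46,0],[-0.73,-0.52,-0.46,0],[-0.73,-0.52,-0.46,0],[-0.73,-0.52,-0.46,0],[-0.73,-0.52,-0.46,0],[-0.73,-0.52,-0.46,0],[-0.73,-0.52,-0.46,0],[-0.73,-0.52,-0.46,0]]' && python3 -c "
from h import *
go([.5,.2,.37],1.461)"
```

```text
time: 2.87
position: [0.325, 0.4028, 0.369]
tool_rot: [0.121, 0.993, 0.001, 0.0]
ft_force: [0.0, 0.7, 0.3]
grip_width: 0.0872
grip_force: 0.0
go [-0.729  -0.5159 -0.0037 -0.0212] pos [0.325  0.4028 0.369 ] tooly 1.3278 q6 -0.652
```

```bash
python3 -m handwheel '[[-0.73,-0.515,0,-0.021],[-0.73,-0.515,0,-0.021],[-0.73,-0.515,0,-0.021],[-0.73,-0.515,0,-0.021],[-0.73,-0.515,0,-0.021],[-0.73,-0.515,0,-0.021],[-0.73,-0.515,0,-0.021],[-0.73,-0.515,0,-0.021],[-0.73,-0.515,0,-0.021]]' 60
python3 - <<'E'
from h import *
o=robot.get_obs();c=vision.camera("wrist");T=wristT(c,o);save(c,"w1.png")
print(o["position"],proj(c,[.535,.203,.202],T))
for d in vision.outline_of("wrist","bat_head"):
    m=d["mask"];r,cc=np.nonzero(m);print(np.round(d["point"]),round(d["conf"],2),r.min(),r.max(),cc.min(),cc.max(),np.round(atz(c,d["point"],T=T,z=.21),4))
E
```

```text
time: 3.62
position: [0.5002, 0.2018, 0.3677]
tool_rot: [0.054, 0.999, 0.0, -0.001]
ft_force: [-0.4, -0.7, -0.0]
grip_width: 0.0524
grip_force: 0.0
[0.50015266 0.20182714 0.36774225] [228.31451137 284.29849419]
[228. 285.] 0.63 216 242 275 296 [0.5318 0.2038 0.21  ]
[ 68. 276.] 0.26 42 91 255 300 [0.3793 0.2114 0.21  ]
```

View pics/w1.png

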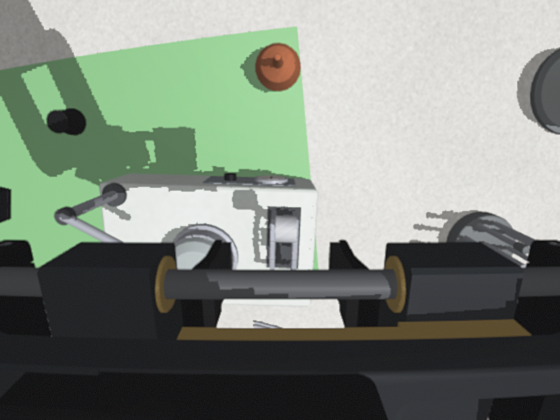

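The wrist view shows the head at (228,285), where I predicted it. The tester's front edge is nearly level in the image, from about (185,105) to (188,316), so the yaw is confirmed. Next I'll work out the descent.

Run:
```python
from h import *
o=robot.get_obs();c=vision.camera("wrist");T=wristT(c,o)
f=c["frame"];g=cv2.cvtColor(f,cv2.COLOR_RGB2GRAY).astype(float)
# front top edge: strongest gradient rows at columns
P=[]
for col in list(range(130,195,5))+list(range(300,314,3)):
    d=np.diff(g[170:200,col]);r=170+np.argmax(d)+.5;P.append(atz(c,(r,col),.1,T)[:2])
P=np.array(P);b=np.polyfit(P[:,1],P[:,0],1);res=P[:,0]-np.polyval(b,P[:,1]);k=abs(res)<.004;b=np.polyfit(P[k,1],P[k,0],1)
print(k.sum(),b,"tooly angle",np.pi/2-np.arctan(b[0]),np.round(res,3))
go([.534,.203,.30],np.pi/2-np.arctan(b[0]));go([.534,.203,.1905])
```

```text
17 [0.12710014 0.48686776] tooly angle 1.4443740404594627 [-0.001 -0.002 -0.003 -0.001 -0.001 -0.002 -0.003 -0.     0.002  0.005
  0.003  0.003  0.003 -0.001 -0.001 -0.001 -0.001  0.   ]
go [-0.1167  0.012   0.2274  0.0033] pos [0.4989 0.2031 0.3683] tooly 1.4653 q6 -1.287
go [-0.1172  0.0119  0.5924  0.    ] pos [0.4989 0.2031 0.3683] tooly 1.4653 q6 -1.287
```

```bash
python3 -m handwheel '[[-0.117,0.009,0.1,0.0025],[-0.117,0.009,0.2,0.0025],[-0.117,0.009,0.3,0.0025],[-0.117,0.009,0.38,0.0025],[-0.117,0.009,0.44,0.0025],[-0.117,0.009,0.5,0.0025],[-0.117,0.009,0.55,0.0025],[-0.117,0.009,0.592,0.0025],[-0.117,0.009,0.592,0.0025],[-0.117,0.009,0.592,0.0025]]'
python3 - <<'E'
from h import *
o=robot.get_obs();c=vision.camera("wrist");T=wristT(c,o);save(c,"w2.png");s=vision.camera("side")
cv2.imwrite("pics/w2.png",np.hstack([c["frame"][120:340,150:420],cv2.resize(s["frame"][200:320,130:280],(275,220))])[:,:,::-1])
print(np.round(o["position"],4),proj(c,[.534,.203,.202],T))
E
```

```text
time: 4.6
position: [0.5342, 0.2017, 0.1907]
tool_rot: [0.061, 0.998, -0.0, -0.001]
ft_force: [0.6, -0.1, 0.3]
grip_width: 0.0526
grip_force: 0.0
[0.5342 0.2017 0.1907] [272.93381689 281.79779445]
```

View pics/w2.png

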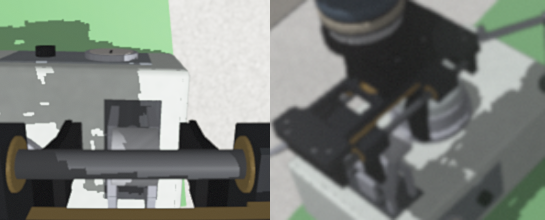

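The head lies between the fingers. I'll close gently and check the sideways force.

```bash
python3 -m handwheel '[[0,0,0,0],[0,0,0,0],[0,0,0,0],[0,0,0,0],[0,0,0,0],[0,0,0,0],[0,0,0,0],[0,0,0,0]]' 10 8
```

```text
time: 5.37
position: [0.5355, 0.2013, 0.1913]
tool_rot: [0.062, 0.998, 0.001, 0.0]
ft_force: [-0.1, 4.9, 1.9]
grip_width: 0.022
grip_force: 8.0
```

```bash
python3 -m handwheel '[[0,0.003,0,0],[0,0.003,0,0]]'; python3 -m handwheel '[[0,0,0,0],[0,0,0,0],[0,0,0,0]]' - 30
```

```text
time: 5.53
position: [0.5356, 0.2016, 0.1913]
tool_rot: [0.062, 0.998, 0.0, 0.0]
ft_force: [0.0, 3.3, 3.5]
grip_width: 0.0221
grip_force: 8.0
time: 5.78
position: [0.5356, 0.2015, 0.1913]
tool_rot: [0.062, 0.998, 0.0, 0.0]
ft_force: [-0.5, 4.1, 6.5]
grip_width: 0.0216
grip_force: 30.0
```

```bash
cat > chk.py <<'E'
import sys
from h import *
# args: max pull, max lateral ; prints bat angle, pull-out (relative to pivot), forces
mp,ml=float(sys.argv[1]),float(sys.argv[2]);o=robot.get_obs();M=R.from_quat(o["tool_rot"]).as_matrix()
X=-M[:,0];X[2]=0;X/=np.linalg.norm(X);Y=np.cross([0,0,1],X)
g=o["position"]-.011*M[:,2]
H0=np.array([.5356,.2015,.2023])  # grasp point at home, lean -0.3
piv=H0-.17*(np.cos(.3)*np.array([0,0,1])-np.sin(.3)*np.array([np.cos(.12),-np.sin(.12),0]))
v=g-piv;a=np.arctan2(v@X,v[2]);r=np.hypot(v@X,v[2])
d=np.sin(a)*X+np.cos(a)*np.array([0,0,1]);l=np.cos(a)*X-np.sin(a)*np.array([0,0,1])
F=o["ft_force"];pull=-F@d;lat=-F@l
print("ang %.3f out %.1f pull %.1f lat %.1f Fy %.1f"%(a,1000*(r-.17),pull,lat,F@Y))
sys.exit(pull>mp or abs(lat)>ml)
E
python3 chk.py 13 5
python3 -m handwheel '[[0.001,0.002,-0.003,0],[0.002,0.004,-0.0064,0],[0.002,0.004,-0.0064,0]]' >/dev/null; python3 chk.py 13 5 && python3 -m handwheel '[[0.001,0,-0.003,0],[0.002,0,-0.0064,0],[0.002,0,-0.0064,0]]' >/dev/null; python3 chk.py 13 5 && python3 -m handwheel '[[0.001,0,-0.003,0],[0.002,0,-0.0064,0],[0.002,0,-0.0064,0]]'>/dev/null;python3 chk.py 13 5
```

```text
ang -0.300 out 0.0 pull -6.5 lat -0.9 Fy 4.0
ang -0.301 out 0.6 pull 7.4 lat -1.3 Fy 2.9
ang -0.301 out 0.6 pull 7.4 lat -1.3 Fy 2.9
ang -0.301 out 0.6 pull 7.4 lat -1.3 Fy 2.9False
False
False
False
```

```bash
sed -i 's/sys.exit(\(.*\))$/sys.exit(int(\1))/' chk.py
python3 -m handwheel '[[0.001,0,-0.0032,0],[0.003,0,-0.0096,0],[0.003,0,-0.0096,0]]' >/dev/null; python3 chk.py 13 5 && python3 -m handwheel '[[0.001,0,-0.0032,0],[0.003,0,-0.0096,0],[0.003,0,-0.0096,0]]' >/dev/null && python3 chk.py 13 5 && python3 -m handwheel '[[0.001,0,-0.0032,0],[0.002,0,-0.0064,0],[0.002,0,-0.0064,0]]'>/dev/null && python3 chk.py 13 5
```

```text
ang -0.302 out 4.4 pull 7.7 lat -0.8 Fy 2.4
ang -0.302 out 7.9 pull 7.6 lat -1.1 Fy 1.2
ang -0.302 out 9.9 pull 8.8 lat -0.4 Fy 1.4
```

```bash
python3 -m handwheel '[[0.001,0,-0.0032,0],[0.0015,0,-0.0048,0],[0.0015,0,-0.0048,0]]' >/dev/null; python3 chk.py 12.5 5 && python3 -m handwheel '[[0.001,0,-0.0032,0],[0.0015,0,-0.0048,0],[0.0015,0,-0.0048,0]]' >/dev/null && python3 chk.py 12.5 5 && python3 -m handwheel '[[0.001,0,-0.0032,0],[0.0015,0,-0.0048,0],[0.0015,0,-0.0048,0]]'>/dev/null && python3 chk.py 12.5 5  && python3 -m handwheel '[[0.001,0,-0.0032,0],[0.0015,0,-0.0048,0],[0.0015,0,-0.0048,0]]'>/dev/null && python3 chk.py 12.5 5
```

```text
ang -0.302 out 11.3 pull 7.8 lat -1.0 Fy 1.9
ang -0.302 out 12.9 pull 10.0 lat -0.9 Fy 0.0
ang -0.302 out 14.4 pull 9.8 lat 0.5 Fy 0.5
ang -0.302 out 15.9 pull 8.7 lat -1.5 Fy 1.2
```

```bash
python3 -m handwheel '[[0.001,0,-0.0032,0],[0.0015,0,-0.0048,0],[0.0015,0,-0.0048,0]]' >/dev/null; python3 chk.py 12.5 5 && python3 -m handwheel '[[0.001,0,-0.0032,0],[0.0015,0,-0.0048,0],[0.0015,0,-0.0048,0]]' >/dev/null && python3 chk.py 12.5 5 && python3 -m handwheel '[[0.001,0,-0.0032,0],[0.0015,0,-0.0048,0],[0.0015,0,-0.0048,0]]'>/dev/null && python3 chk.py 12.5 5  && python3 -m handwheel '[[0.001,0,-0.0032,0],[0.0015,0,-0.0048,0],[0.0015,0,-0.0048,0]]'>/dev/null && python3 chk.py 12.5 5 && python3 -m handwheel '[[0.001,0,-0.0032,0],[0.0015,0,-0.0048,0],[0.0015,0,-0.0048,0]]'>/dev/null && python3 chk.py 12.5 5 && python3 -m handwheel '[[0.001,0,-0.0032,0],[0.0015,0,-0.0048,0],[0.0015,0,-0.0048,0]]'>/dev/null && python3 chk.py 12.5 5
```

```text
ang -0.302 out 17.4 pull 8.9 lat -1.7 Fy 0.9
ang -0.302 out 18.9 pull 10.6 lat -0.1 Fy 0.6
ang -0.302 out 20.4 pull 9.9 lat -0.7 Fy 1.0
ang -0.302 out 21.9 pull 9.4 lat 0.0 Fy 0.8
ang -0.302 out 23.4 pull 10.9 lat -1.1 Fy 0.0
ang -0.302 out 24.9 pull 10.9 lat -1.1 Fy 0.6
```

```bash
python3 -m handwheel '[[0.0007,0,-0.002,0],[0.001,0,-0.0032,0],[0.001,0,-0.0032,0]]' >/dev/null; python3 chk.py 13 5 && python3 -m handwheel '[[0.0007,0,-0.002,0],[0.001,0,-0.0032,0],[0.001,0,-0.0032,0]]' >/dev/null; python3 chk.py 13 5 && python3 -m handwheel '[[0.0007,0,-0.002,0],[0.001,0,-0.0032,0],[0.001,0,-0.0032,0]]' >/dev/null; python3 chk.py 13 5 && python3 -m handwheel '[[0.0007,0,-0.002,0],[0.001,0,-0.0032,0],[0.001,0,-0.0032,0]]' >/dev/null; python3 chk.py 13 5 && python3 -m handwheel '[[0.0007,0,-0.002,0],[0.001,0,-0.0032,0],[0.001,0,-0.0032,0]]' >/dev/null; python3 chk.py 13 5
```

```text
ang -0.302 out 25.9 pull 11.4 lat -1.5 Fy 1.1
ang -0.302 out 26.9 pull 11.4 lat -0.9 Fy 0.7
ang -0.302 out 27.9 pull 10.6 lat -0.3 Fy 0.4
ang -0.302 out 28.3 pull 14.3 lat -1.5 Fy 0.4
ang -0.302 out 28.3 pull 14.3 lat -1.5 Fy 0.4
```

The roof is at about 28 mm, so the hump is near 23 mm. I'll back off to about 25.7 mm and start the swing carefully.

```bash
python3 -m handwheel '[[-0.0028,0,0.009,0],[-0.0028,0,0.009,0],[-0.0028,0,0.009,0]]' >/dev/null; python3 chk.py 13 5 && python3 -m handwheel '[[-0.0163,0,-0.0049,0],[-0.0326,0,-0.0093,0],[-0.0326,0,-0.0093,0],[-0.0326,0,-0.0093,0]]' >/dev/null; python3 chk.py 13 6 && python3 -m handwheel '[[-0.0160,0,-0.0038,0],[-0.0318,0,-0.0073,0],[-0.0318,0,-0.0073,0],[-0.0318,0,-0.0073,0]]' >/dev/null; python3 chk.py 13 6
```

```text
ang -0.302 out 26.0 pull 10.7 lat -0.6 Fy 0.7
ang -0.252 out 25.9 pull 10.6 lat 0.7 Fy 1.4
ang -0.198 out 26.0 pull 10.5 lat 1.4 Fy 1.7
```

```bash
python3 -m handwheel '[[-0.0160,0,-0.0028,0],[-0.0321,0,-0.0056,0],[-0.0483,0,-0.0079,0],[-0.0645,0,-0.0097,0],[-0.0645,0,-0.0097,0]]' >/dev/null; python3 chk.py 13 6 && python3 -m handwheel '[[-0.016,0,-0.0014,0],[-0.0325,0,-0.0024,0],[-0.0488,0,-0.003,0],[-0.0651,0,-0.0033,0],[-0.0651,0,-0.0033,0]]' >/dev/null; python3 chk.py 13 6
```

```text
ang -0.094 out 25.9 pull 11.7 lat -0.2 Fy 1.8
ang 0.005 out 26.0 pull 10.6 lat 0.8 Fy 1.2
```

```bash
python3 -m handwheel '[[-0.016,0,0.0003,0],[-0.0326,0,0.0009,0],[-0.0488,0,0.002,0],[-0.0651,0,0.0033,0],[-0.0651,0,0.0033,0]]' >/dev/null; python3 chk.py 13 6 && python3 -m handwheel '[[-0.016,0,0.0018,0],[-0.0324,0,0.0041,0],[-0.0486,0,0.0068,0],[-0.0645,0,0.0097,0],[-0.0645,0,0.0097,0]]' >/dev/null; python3 chk.py 13 6 && python3 -m handwheel '[[-0.016,0,0.0035,0],[-0.0318,0,0.0073,0],[-0.0445,0,0.0107,0],[-0.0445,0,0.0107,0]]' >/dev/null; python3 chk.py 13 6
```

```text
ang 0.105 out 25.9 pull 11.5 lat 0.9 Fy 0.3
ang 0.204 out 25.8 pull 10.8 lat 0.9 Fy 0.4
ang 0.273 out 25.8 pull 11.0 lat 0.2 Fy -0.1
```

```bash
python3 -m handwheel '[[-0.008,0,0.0023,0],[-0.0125,0,0.0036,0],[-0.0125,0,0.0036,0]]' >/dev/null; python3 chk.py 13 5 && python3 -m handwheel '[[-0.0016,0,0.0005,0],[-0.0031,0,0.001,0],[-0.0031,0,0.001,0]]' >/dev/null; python3 chk.py 13 6
```

```text
ang 0.283 out 25.1 pull 10.1 lat 4.2 Fy 0.3
ang 0.283 out 24.8 pull 10.7 lat 6.0 Fy -0.3
```

The lever is against its far end, so I'll relax that and lower it along the leaning axis.

```bash
python3 -m handwheel '[[0.003,0,-0.001,0],[0.003,0,-0.001,0]]' >/dev/null; python3 chk.py 13 6 && python3 -m handwheel '[[0.004,0,0.0128,0],[0.008,0,0.0255,0],[0.008,0,0.0255,0]]' >/dev/null; python3 chk.py 13 6 && python3 -m handwheel '[[0.004,0,0.0128,0],[0.008,0,0.0255,0],[0.008,0,0.0255,0]]' >/dev/null; python3 chk.py 13 6
```

```text
ang 0.282 out 25.4 pull 10.3 lat 3.5 Fy -0.1
ang 0.282 out 17.0 pull 9.1 lat 5.0 Fy -1.3
ang 0.281 out 9.4 pull 9.0 lat 4.9 Fy -0.0
```

```bash
python3 -m handwheel '[[0.003,0,-0.001,0],[0.006,0,0.008,0],[0.007,0,0.0115,0],[0.007,0,0.0115,0]]' >/dev/null; python3 chk.py 13 6 && python3 -m handwheel '[[0.001,0,0.0032,0],[0.0025,0,0.008,0],[0.0035,0,0.0105,0],[0.0035,0,0.0105,0]]' >/dev/null; python3 chk.py 13 6
```

```text
ang 0.280 out 6.6 pull 6.8 lat 4.2 Fy -0.8
ang 0.280 out 3.6 pull 7.5 lat 3.8 Fy -0.1
```

```bash
python3 -m handwheel '[[0.001,0,0.0032,0],[0.0022,0,0.0064,0],[0.0022,0,0.0064,0]]' >/dev/null; python3 chk.py 13 6 && python3 -m handwheel '[[0.001,0,0.0016,0],[0.001,0,0.0032,0],[0.001,0,0.0032,0]]' >/dev/null; python3 chk.py 13 6; python3 -m handwheel '[[0,0,0,0],[0,0,0,0],[0,0,0,0],[0,0,0,0],[0,0,0,0],[0,0,0,0]]' 45
```

```text
ang 0.280 out 1.7 pull 7.1 lat 3.1 Fy 0.1
ang 0.280 out 0.9 pull 7.9 lat 3.8 Fy -0.5
time: 16.03
position: [0.6333, 0.1904, 0.1929]
tool_rot: [0.062, 0.998, 0.0, 0.001]
ft_force: [-0.1, 0.3, 0.3]
grip_width: 0.039
grip_force: 0.0
```

```bash
python3 -m handwheel '[[0,0,-0.06,0],[0,0,-0.15,0],[0,0,-0.28,0],[0.05,0,-0.42,0],[0.15,-0.1,-0.56,0],[0.28,-0.2,-0.66,0],[0.4,-0.35,-0.66,0],[0.45,-0.45,-0.66,0],[0.45,-0.5,-0.66,0],[0.45,-0.5,-0.66,0],[0.45,-0.5,-0.66,0]]' 0 10
python3 - <<'E'
from h import *
import pickle
o=robot.get_obs();c=vision.camera("wrist");T=wristT(c,o);save(c,"w3.png");pickle.dump((c,T),open("w3.pkl","wb"))
t=vision.camera("top");s=vision.camera("side")
print(o["position"],"head exp wrist",proj(c,[.6354,.1895,.2024],T),"top",proj(t,[.6354,.1895,.2024]),"side",proj(s,[.6354,.1895,.2024]))
cv2.imwrite("pics/w3.png",np.hstack([c["frame"],cv2.resize(s["frame"][200:320,130:210],(240,360)) if 0 else cv2.copyMakeBorder(cv2.resize(s["frame"][195:335,130:210],(240,420)),0,0,0,0,0)])[:,:,::-1])
for n in["wrist","top","side"]:
  for l in["bat_head","hook","hook_mid"]:
    print(n,l,[(np.round(d["point"]).tolist(),round(d["conf"],2)) for d in vision.look_for(n,l)])
E
```

```text
time: 16.95
position: [0.4789, 0.0565, 0.3912]
tool_rot: [0.063, 0.998, -0.0, 0.001]
ft_force: [0.0, 0.2, 0.3]
grip_width: 0.0005
grip_force: 0.0
[0.47888158 0.05652952 0.3911859 ] head exp wrist [302.62215848 404.37472608] top [142.96757031 150.01876051] side [254.08784553 160.89626024]
wrist bat_head [([130.0, 166.0], 0.59), ([302.0, 417.0], 0.41)]
wrist hook [([222.0, 224.0], 0.71), ([210.0, 312.0], 0.34)]
wrist hook_mid [([221.0, 225.0], 0.77)]
top bat_head []
top hook []
top hook_mid []
side bat_head [([260.0, 167.0], 0.62)]
side hook [([214.0, 262.0], 0.8)]
side hook_mid [([213.0, 262.0], 0.74)]
```

View pics/w3.png

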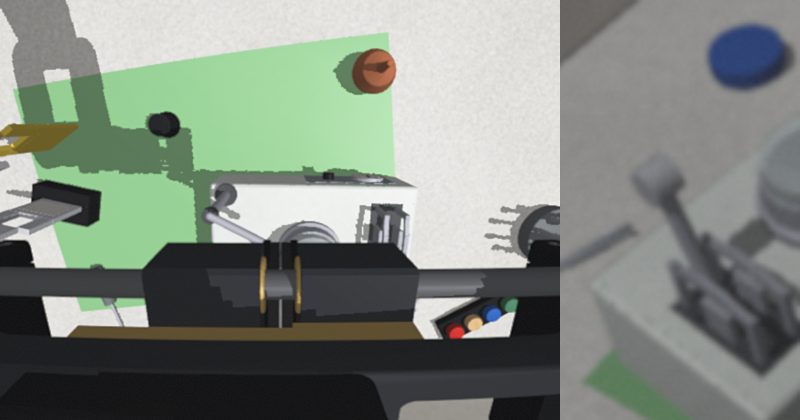

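The side crop puts the head at about (255,163) against (254,161) predicted, so the lever is home on the far side. In the wrist view the hook's swivel top is at (215,210), its base at (193,224), and the arm runs towards (243,262). I'll compute the hook pose and the pusher path.

Run:
```python
from h import *
import pickle
c,T=pickle.load(open("w3.pkl","rb"));s=vision.camera("side")
print("axis wrist z.21",np.round(atz(c,(215,210),.213,T),4),"base",np.round(atz(c,(193,224),.105,T),4))
print("arm pt",np.round(atz(c,(243,262),.21,T),4))
print("axis side",np.round(atz(s,(209,282.5),.213),4),"tip side",np.round(atz(s,(218,246),.215),4),np.round(atz(s,(218,246),.225),4))
x,e=tri([ray(c,(215,210),T),ray(s,(209,282.5))]);print(x,e)
```

```text
axis wrist z.21 [ 0.4935 -0.0213  0.213 ] base [ 0.4919 -0.0241  0.105 ]
arm pt [0.5336 0.0296 0.21  ]
axis side [ 0.4922 -0.0215  0.213 ] tip side [0.5413 0.0387 0.215 ] [0.5345 0.0473 0.225 ]
[ 0.49300853 -0.02164884  0.21266311] [np.float64(0.0006174323245366762), np.float64(0.0006174323245366221)]
```

Run:
```python
from h import *
go([.5498,.0033,.28]);go([.5498,.0033,.19])
o=robot.get_obs();M=R.from_quat(o["tool_rot"]).as_matrix();A=np.array([.493,-.022])
P0=np.array([.5498,.0033])
for f in np.linspace(.5,2.6,16):
    r=.0585 if f>.56 else .060
    d=np.r_[A+r*np.array([np.cos(f),np.sin(f)])-P0,0];print("[%.3f,%.3f,0,0]"%tuple((M.T@d)[:2]/.3),end=",")
```

```text
go [-0.254  -0.1539  0.3659  0.    ] pos [0.4799 0.0585 0.3898] tooly 1.4477 q6 -1.558
go [-0.2541 -0.1539  0.6659  0.    ] pos [0.4799 0.0585 0.3898] tooly 1.4477 q6 -1.558
[0.015,0.010,0,0],[0.037,0.028,0,0],[0.057,0.046,0,0],[0.079,0.062,0,0],[0.104,0.074,0,0],[0.130,0.082,0,0],[0.157,0.087,0,0],[0.184,0.088,0,0],[0.211,0.085,0,0],[0.237,0.079,0,0],[0.263,0.068,0,0],[0.286,0.055,0,0],[0.308,0.038,0,0],[0.327,0.018,0,0],[0.343,-0.004,0,0],[0.356,-0.028,0,0],
```

```bash
python3 -m handwheel '[[-0.1,-0.06,0,0],[-0.2,-0.12,0.05,0],[-0.254,-0.154,0.18,0],[-0.254,-0.154,0.3,0],[-0.254,-0.154,0.4,0],[-0.254,-0.154,0.48,0],[-0.254,-0.154,0.56,0],[-0.254,-0.154,0.62,0],[-0.254,-0.154,0.666,0],[-0.254,-0.154,0.666,0],[-0.254,-0.154,0.666,0]]' && python3 -m handwheel '[[0.015,0.010,0,0],[0.026,0.019,0,0],[0.037,0.028,0,0],[0.057,0.046,0,0],[0.079,0.062,0,0],[0.104,0.074,0,0],[0.130,0.082,0,0],[0.157,0.087,0,0],[0.184,0.088,0,0],[0.211,0.085,0,0],[0.237,0.079,0,0],[0.263,0.068,0,0],[0.286,0.055,0,0],[0.308,0.038,0,0],[0.327,0.018,0,0],[0.343,-0.004,0,0],[0.356,-0.028,0,0],[0.356,-0.028,0,0]]'
python3 - <<'E'
from h import *
s=vision.camera("side");c=vision.camera("wrist");o=robot.get_obs();T=wristT(c,o)
fr=np.hstack([c["frame"][100:320,150:420],cv2.resize(s["frame"][180:290,220:340],(264,242))[:220]])
cv2.imwrite("pics/h4.png",fr[:,:,::-1])
for n in["side","wrist"]:
  for d in vision.outline_of(n,"hook"):print(n,np.round(d["point"]),d["conf"],d["mask"].sum())
E
```

```text
time: 18.52
position: [0.5496, 0.003, 0.1897]
tool_rot: [0.062, 0.998, 0.0, -0.001]
ft_force: [0.2, 0.1, 0.1]
grip_width: 0.0004
grip_force: 0.0
time: 20.02
position: [0.4412, 0.0067, 0.19]
tool_rot: [0.062, 0.998, -0.0, -0.001]
ft_force: [-0.8, 0.5, -0.2]
grip_width: 0.0004
grip_force: 0.0
wrist [232. 243.] 0.95 376
```

View pics/h4.png

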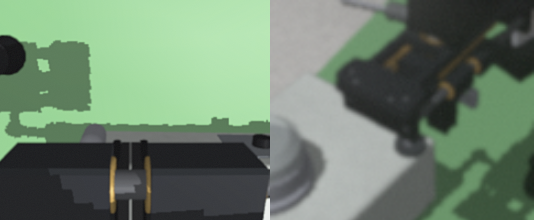

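```bash
python3 -m handwheel '[[0,0.03,0,0],[0,0.05,0,0],[0,0.05,-0.1,0],[0,0.05,-0.2,0],[0,0.05,-0.33,0],[0,0,-0.46,0],[0,-0.1,-0.6,0],[0,-0.1,-0.73,0],[0,-0.1,-0.73,0],[0,-0.1,-0.73,0]]' 40
python3 - <<'E'
from h import *
import pickle
t=vision.camera("top");s=vision.camera("side");o=robot.get_obs();c=vision.camera("wrist");T=wristT(c,o);pickle.dump((c,T,s,t),open("w5.pkl","wb"))
A=[.493,-.022,.21]
for n,cc,TT in[("side",s,None),("wrist",c,T),("top",t,None)]:
  print(n,"axis",proj(cc,A,TT),"tip exp",proj(cc,np.array(A)+.08*np.array([-.993,.12,.1]),TT))
  for d in vision.outline_of(n,"hook"):
    r,q=np.nonzero(d["mask"]);print(n,np.round(d["point"]),round(d["conf"],2),d["mask"].sum(),r.min(),r.max(),q.min(),q.max())
  for l in ["tag_tab","tag_eye","stand"]: print(n,l,[(np.round(d["point"]).tolist(),round(d["conf"],2)) for d in vision.look_for(n,l)])
im=np.hstack([c["frame"][60:340,0:400],cv2.resize(s["frame"][150:290,220:400],None,fx=2,fy=2)])
cv2.imwrite("pics/h5.png",im[:,:,::-1])
E
```

```text
time: 21.05
position: [0.4406, -0.022, 0.4123]
tool_rot: [0.062, 0.998, -0.001, 0.004]
ft_force: [0.4, 0.1, 0.1]
grip_width: 0.0347
grip_force: 0.0
side axis [209.83987587 282.32638221] tip exp [222.61278387 314.81792648]
side [218. 297.] 0.75 279 206 229 277 314
side tag_tab [([128.0, 388.0], 0.94), ([191.0, 378.0], 0.73), ([217.0, 296.0], 0.68), ([173.0, 342.0], 0.55)]
side tag_eye [([190.0, 378.0], 0.91), ([125.0, 390.0], 0.69), ([170.0, 343.0], 0.62)]
side stand [([206.0, 337.0], 0.96)]
wrist axis [235.82517776 284.50953863] tip exp [167.88281367 284.69439603]
wrist [206. 284.] 0.74 752 165 245 278 296
wrist tag_tab [([232.0, 79.0], 0.93), ([164.0, 78.0], 0.83), ([189.0, 23.0], 0.61), ([222.0, 344.0], 0.25)]
wrist tag_eye [([162.0, 75.0], 0.94), ([231.0, 80.0], 0.82), ([189.0, 26.0], 0.82)]
wrist stand [([211.0, 126.0], 0.6), ([148.0, 219.0], 0.34)]
top axis [205.74636421 245.59292874] tip exp [242.80745216 240.84060446]
top tag_tab [([240.0, 448.0], 0.76), ([210.0, 380.0], 0.62), ([260.0, 370.0], 0.55)]
top tag_eye [([213.0, 378.0], 0.89), ([260.0, 372.0], 0.56)]
top stand [([155.0, 180.0], 0.66), ([220.0, 364.0], 0.58), ([151.0, 150.0], 0.32)]
```

View pics/h5.png

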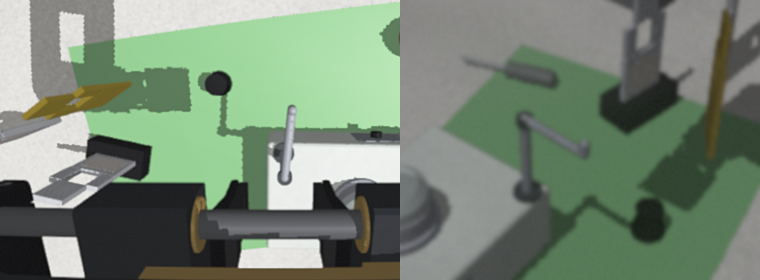

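The hook faces front within about 0.1 rad: its arm runs from (240,285) to its tip at (168,292) in the wrist view. Now the tag pose.

Run:
```python
from h import *
import pickle
c,T,s,t=pickle.load(open("w5.pkl","rb"))
tip=atz(c,(168,292),.222,T);print("tip",tip,"ang",np.arctan2(tip[1]+.022,tip[0]-.493))
print("eye side z.131",np.round(atz(s,(167.5,342),.131),4),"top side z.21",np.round(atz(s,(141,343.3),.21),4))
print("eye top z.131",np.round(atz(t,(213,378),.131),4),"eye wrist",np.round(atz(c,(238,70),.131,T),4))
for z,n,l in((.04,t,"stand"),):
  f=t["frame"].astype(int);sub=(f.sum(2)<110);sub[:195]=0;sub[240:]=0;sub[:,:340]=0;sub[:,400:]=0
  r,q=np.nonzero(sub);P=np.array([atz(t,p,.04)[:2] for p in zip(r,q)]);rc=cv2.minAreaRect(P.astype(np.float32)*1000);print("stand rect",len(r),rc)
# tag top edge in side comp: ends
a=atz(s,(85+232/4,310+108/4),.21);b=atz(s,(85+215/4,310+158/4),.21);print("top edge",a,b,"yaw tag y",np.arctan2(*(a-b)[[1,0]]))
a=atz(s,(85+320/4,310+92/4),.155);b=atz(s,(85+285/4,310+163/4),.155);print("shoulder",a,b,np.arctan2(*(a-b)[[1,0]]))
go([.47,-.32,.37],-.2)
```

```text
tip [ 0.41411083 -0.00470437  0.222     ] ang 2.925767767132189
eye side z.131 [ 0.4875 -0.315   0.131 ] top side z.21 [ 0.4903 -0.3174  0.21  ]
eye top z.131 [ 0.4836 -0.3183  0.131 ] eye wrist [ 0.4867 -0.3358  0.131 ]
stand rect 451 ((486.3912048339844, -317.1809997558594), (98.70008850097656, 54.95744323730469), 69.97513580322266)
top edge [ 0.50024289 -0.30167857  0.21      ] [ 0.48092267 -0.33433406  0.21      ] yaw tag y 1.0365484615648752
shoulder [ 0.4995413  -0.28318633  0.155     ] [ 0.47571046 -0.34021758  0.155     ] 1.1749924508322191
go [-0.2249 -0.973   0.1306 -0.2378] pos [ 0.439  -0.022   0.4092] tooly 1.4472 q6 -1.752
```

```bash
python3 - <<'E'
from h import *
import pickle
c,T,s,t=pickle.load(open("w5.pkl","rb"))
b=atz(s,(227,375),.0);print("C base",b)
for z in(.15,.2,.25):print(z,atz(s,(156,383),z), proj(t,atz(s,(156,383),z)))
b=atz(s,(190,380),.1);print(b)
M=R.from_quat(robot.get_obs()["tool_rot"]).as_matrix();print("tool tilt",M[:,2])
go([.486,-.317,.36])
E
python3 -m handwheel '[[-0.02,-0.1,0.02,0.02],[-0.03,-0.2,0.04,0.04],[-0.05,-0.3,0.06,0.06],[-0.07,-0.4,0.08,0.08],[-0.09,-0.5,0.1,0.1],[-0.12,-0.6,0.12,0.12],[-0.15,-0.7,0.12,0.14],[-0.18,-0.8,0.12,0.16],[-0.22,-0.9,0.12,0.18],[-0.276,-0.966,0.12,0.2],[-0.276,-0.966,0.12,0.22],[-0.276,-0.966,0.12,0.24],[-0.276,-0.966,0.12,0.26],[-0.276,-0.966,0.12,0.28],[-0.276,-0.966,0.12,0.286],[-0.276,-0.966,0.12,0.286]]' 52
python3 - <<'E'
from h import *
import pickle
o=robot.get_obs();c=vision.camera("wrist");T=wristT(c,o);pickle.dump((c,T),open("w6.pkl","wb"));save(c,"w6.png")
go([.486,-.317,.177],-.35);print("proj top edge c",proj(c,[.486,-.317,.21],T))
for l in["tag_tab","tag_eye","stand"]:
  for d in vision.outline_of("wrist",l):
    r,q=np.nonzero(d["mask"]);print(l,np.round(d["point"]),round(d["conf"],2),len(r),r.min(),r.max(),q.min(),q.max())
E
```

```text
C base [ 3.67499969e-01 -2.81596721e-01  1.11022302e-16]
0.15 [ 0.40464133 -0.38855109  0.15      ] [246.889053   411.89577366]
0.2 [ 0.3844687 -0.3169882  0.2      ] [255.55046321 384.55114866]
0.25 [ 0.36429607 -0.24542531  0.25      ] [265.01541198 354.45301238]
[ 0.37796288 -0.3124879   0.1       ]
tool tilt [-4.95659373e-05 -1.17292748e-05 -9.99999999e-01]
go [-0.2766 -0.9565  0.1639  0.    ] pos [ 0.439  -0.022   0.4092] tooly 1.4472 q6 -1.752
time: 23.13
position: [0.4855, -0.3199, 0.3731]
tool_rot: [0.82, 0.573, -0.0, -0.0]
ft_force: [-0.2, 0.2, -1.5]
grip_width: 0.0452
grip_force: 0.0
go [ 9.500e-03 -1.400e-03  6.537e-01  2.000e-04] pos [ 0.4854 -0.3198  0.3731] tooly -0.3486 q6 -0.426
proj top edge c [193.73490152 279.75860015]
tag_tab [305. 264.] 0.89 1673 237 328 245 293
tag_tab [181. 283.] 0.76 438 146 211 279 286
tag_tab [196. 202.] 0.75 2268 167 226 166 232
tag_eye [185. 285.] 0.91 461 145 212 278 287
tag_eye [302. 263.] 0.83 1589 236 328 246 292
stand [166. 278.] 0.94 2031 134 201 263 299
```

View pics/w6.png

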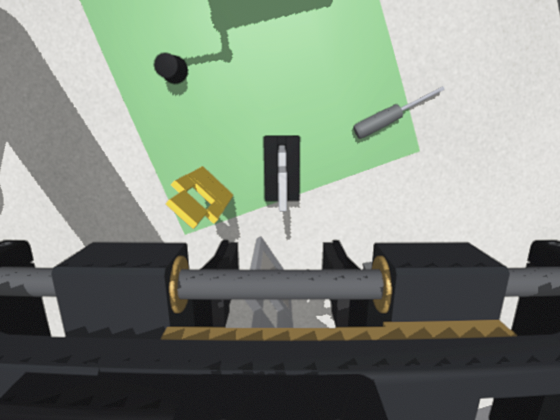

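The wrist view shows the tag edge-on at column 283, rows 175–211, in the black stand (263–299, 134–201). The yellow tag is off to the side at (196,202) and the driver is clear. I'll descend and grip.

```bash
python3 -m handwheel '[[0.0095,0.006,0.13,0],[0.0095,0.006,0.26,0],[0.0095,0.006,0.37,0],[0.0095,0.006,0.46,0],[0.0095,0.006,0.53,0],[0.0095,0.006,0.59,0],[0.0095,0.006,0.63,0],[0.0095,0.006,0.654,0],[0.0095,0.006,0.654,0]]' && python3 -m handwheel '[[0,0,0,0],[0,0,0,0],[0,0,0,0],[0,0,0,0],[0,0,0,0],[0,0,0,0],[0,0,0,0],[0,0,0,0]]' 0 15
```

```text
time: 24.08
position: [0.4874, -0.3171, 0.1754]
tool_rot: [0.819, 0.573, -0.0, -0.002]
ft_force: [-0.0, 0.6, 0.4]
grip_width: 0.0452
grip_force: 0.0
time: 24.75
position: [0.4883, -0.3178, 0.1773]
tool_rot: [0.819, 0.573, 0.0, 0.0]
ft_force: [0.5, -0.2, 2.0]
grip_width: 0.008
grip_force: 15.0
```

```bash
python3 -m handwheel '[[0,0,-0.05,0],[0,0,-0.12,0],[0,0,-0.22,0],[0,0,-0.32,0],[0,0,-0.42,0],[0,0,-0.42,0]]' - 25
python3 - <<'E'
from h import *
u=np.array([np.cos(2.926),np.sin(2.926)]);A=np.array([.493,-.022])
go([.41,-.13,.30],-.216);go(np.r_[A+.105*u,.30],-.216)
E
```

```text
time: 25.25
position: [0.4907, -0.32, 0.3094]
tool_rot: [0.819, 0.573, 0.001, 0.006]
ft_force: [1.6, -0.0, 0.1]
grip_width: 0.0079
grip_force: 25.0
go [ 0.503  -0.47    0.0234 -0.0213] pos [ 0.4907 -0.32    0.3094] tooly -0.3495 q6 -0.419
go [ 0.8892 -0.6802  0.0191 -0.0213] pos [ 0.4907 -0.32    0.3094] tooly -0.3495 q6 -0.419
```

```bash
python3 -m handwheel '[[0.05,-0.04,0,0],[0.12,-0.11,0,-0.005],[0.2,-0.19,0.01,-0.01],[0.28,-0.26,0.01,-0.015],[0.36,-0.34,0.02,-0.02],[0.44,-0.41,0.02,-0.0213],[0.503,-0.47,0.03,-0.0213],[0.503,-0.47,0.03,-0.0213]]'
python3 - <<'E'
from h import *
u=np.array([np.cos(2.926),np.sin(2.926)]);A=np.array([.493,-.022])
for d,z in((.107,.29),(.107,.262),(.04,.262),(.04,.237)):go(np.r_[A+d*u,z],-.216)
o=robot.get_obs();c=vision.camera("side");cv2.imwrite("pics/x.png",c["frame"][:,:,::-1])
print([ (np.round(d["point"]),round(d["conf"],2)) for d in vision.look_for("side","tag_eye")])
M=R.from_quat(o["tool_rot"]).as_matrix();e=o["position"]-.011*M[:,2]-np.array([0,0,.057]);print("eye exp",e,proj(c,e))
E
```

```text
time: 25.92
position: [0.4029, -0.1221, 0.2924]
tool_rot: [0.778, 0.628, -0.001, -0.004]
ft_force: [-0.7, -0.3, -1.6]
grip_width: 0.0078
grip_force: 25.0
go [ 0.3906 -0.1334  0.0107  0.0005] pos [ 0.4029 -0.1221  0.2924] tooly -0.2129 q6 -0.35
go [ 0.3902 -0.1327  0.104   0.0005] pos [ 0.4029 -0.1221  0.2924] tooly -0.2129 q6 -0.35
go [0.3896 0.0906 0.1024 0.0005] pos [ 0.4029 -0.1221  0.2924] tooly -0.2129 q6 -0.35
go [0.3893 0.0912 0.1857 0.0005] pos [ 0.4029 -0.1221  0.2924] tooly -0.2129 q6 -0.35
[(array([194., 380.]), 0.71), (array([110., 390.]), 0.65), (array([198., 340.]), 0.61)]
eye exp [ 0.40292431 -0.12217614  0.24642702] [182.23772331 344.03598417]
```

```bash
python3 -m handwheel '[[0.06,-0.08,0,0],[0.14,-0.133,0.01,0],[0.22,-0.133,0.04,0],[0.28,-0.133,0.07,0],[0.33,-0.133,0.1,0],[0.37,-0.133,0.104,0],[0.39,-0.133,0.104,0],[0.39,-0.133,0.104,0],[0.39,-0.133,0.104,0],[0.39,-0.133,0.104,0]]'
python3 - <<'E'
from h import *
o=robot.get_obs();c=vision.camera("side");t=vision.camera("top")
u=np.array([np.cos(2.926),np.sin(2.926)]);A=np.array([.493,-.022])
for d,z in((.107,.262),(.04,.262),(.04,.237)):go(np.r_[A+d*u,z],-.216)
b=cv2.resize(c["frame"][150:290,230:410],(800,622),interpolation=cv2.INTER_CUBIC)[:600];cv2.imwrite("pics/x2.png",b[:,:,::-1])
M=R.from_quat(o["tool_rot"]).as_matrix();e=o["position"]-.011*M[:,2]-np.array([0,0,.057]);print("eye exp",e,proj(c,e))
for l in("hook","tag_tab","tag_eye"):
  for d in vision.outline_of("side",l):
    r,q=np.nonzero(d["mask"]);print(l,np.round(d["point"]),round(d["conf"],2),len(r),r.min(),r.max(),q.min(),q.max())
E
```

```text
time: 26.85
position: [0.3941, -0.0057, 0.263]
tool_rot: [0.779, 0.626, 0.0, 0.001]
ft_force: [0.9, -0.1, -1.0]
grip_width: 0.0078
grip_force: 25.0
go [ 0.0174 -0.0221  0.0034 -0.0002] pos [ 0.3938 -0.0056  0.263 ] tooly -0.2171 q6 -0.083
go [ 1.770e-02  2.012e-01  3.600e-03 -2.000e-04] pos [ 0.3938 -0.0056  0.263 ] tooly -0.2171 q6 -0.083
go [ 1.770e-02  2.011e-01  8.690e-02 -2.000e-04] pos [ 0.3938 -0.0056  0.263 ] tooly -0.2171 q6 -0.083
eye exp [ 0.3941121  -0.00572874  0.21702261] [228.39436338 322.20794666]
tag_tab [245. 321.] 0.72 1298 199 278 307 334
tag_tab [201. 378.] 0.69 298 156 228 372 385
tag_tab [124. 388.] 0.65 374 94 169 383 396
tag_eye [201. 377.] 0.82 378 155 229 372 385
tag_eye [242. 320.] 0.72 1367 199 278 308 334
```

```bash
cat > ins.py <<'E'
import sys
from h import *
o=robot.get_obs();u=np.array([np.cos(2.926),np.sin(2.926)]);n=np.array([-u[1],u[0]]);v=o["position"][:2]-np.array([.493,-.022]);F=o["ft_force"]
print("along %.1f lat %.1f z %.1f F %s tilt %.3f"%(v@u*1e3,v@n*1e3,o["position"][2]*1e3,np.round(F,1),np.hypot(*R.from_quat(o["tool_rot"]).as_matrix()[:2,2])))
sys.exit(int(np.linalg.norm(F)>float(sys.argv[1])))
E
python3 -m handwheel '[[0.008,0,0,0],[0.0177,0,0.003,0],[0.0177,0,0.003,0],[0.0177,0,0.003,0],[0.0177,0,0.003,0],[0.0177,0,0.003,0]]' >/dev/null; python3 ins.py 9 && python3 -m handwheel '[[0,0.02,0,0],[0,0.05,0,0],[0,0.08,0,0],[0,0.08,0,0],[0,0.08,0,0]]'>/dev/null; python3 ins.py 6 && python3 -m handwheel '[[0,0.02,0,0],[0,0.05,0,0],[0,0.08,0,0],[0,0.1,0,0],[0,0.1,0,0],[0,0.1,0,0]]'>/dev/null; python3 ins.py 6
```

```text
along 100.9 lat -0.9 z 261.9 F [-0.2  0.2 -1.2] tilt 0.000
along 75.9 lat -0.7 z 261.8 F [ 0.3  0.2 -1. ] tilt 0.000
along 46.5 lat -0.8 z 261.8 F [-0.6 -0.4 -1.5] tilt 0.000
```

```bash
python3 -m handwheel '[[0,0.01,0.02,0],[0,0.02,0.04,0],[0,0.02,0.06,0],[0,0.02,0.06,0],[0,0.02,0.06,0]]' >/dev/null; python3 ins.py 5 && python3 -m handwheel '[[0,0,0.008,0],[0,0,0.008,0],[0,0,0.008,0]]'>/dev/null; python3 ins.py 5 && python3 -m handwheel '[[0,0,0.005,0],[0,0,0.005,0],[0,0,0.005,0]]'>/dev/null; python3 ins.py 4 &&  python3 -m handwheel '[[0,0,0.005,0],[0,0,0.005,0],[0,0,0.005,0]]'>/dev/null; python3 ins.py 4 &&  python3 -m handwheel '[[0,0,0.005,0],[0,0,0.005,0],[0,0,0.005,0]]'>/dev/null; python3 ins.py 4
```

```text
along 41.6 lat -0.9 z 243.2 F [-0.   0.7 -1.4] tilt 0.002
along 41.0 lat -0.8 z 241.5 F [ 0.   0.6 -1.3] tilt 0.000
along 40.9 lat -0.8 z 240.0 F [-0.1  0.9 -1. ] tilt 0.000
along 41.0 lat -0.8 z 238.4 F [-0.1  0.3 -1.2] tilt 0.000
along 40.7 lat -0.8 z 237.2 F [-0.7 -0.7  0.8] tilt 0.001
```

Contact came at TCP z = 237 mm, where I expected it, so the tag hangs. I'll release and withdraw upward.

```bash
python3 -m handwheel '[[0,0,0,0],[0,0,0,0],[0,0,0,0],[0,0,0,0],[0,0,0,0],[0,0,0,0]]' 40 && python3 -m handwheel '[[0,0,-0.02,0],[0,0,-0.06,0],[0,0,-0.12,0],[0,0,-0.2,0],[0,0,-0.3,0],[0,0,-0.4,0],[0.1,-0.1,-0.45,0],[0.2,-0.2,-0.45,0],[0.3,-0.3,-0.45,0],[0.35,-0.3,-0.45,0],[0.35,-0.3,-0.45,0],[0.35,-0.3,-0.45,0]]'
python3 - <<'E'
from h import *
import time
s=vision.camera("side");A=np.array([.493,-.022,.21]);u=np.array([np.cos(2.926),np.sin(2.926),0]);
e=A+.04*u;tp=e+[0,0,.06];bt=e+[0,0,-.14]
print("exp top/bot",proj(s,tp),proj(s,bt),"head",proj(s,[.6354,.1895,.2024]),"arm tip",proj(s,A+.08*u))
for l in("tag_tab","hook","bat_head"):
  for d in vision.outline_of("side",l):
    r,q=np.nonzero(d["mask"]);print(l,np.round(d["point"]),round(d["conf"],2),len(r),r.min(),r.max(),q.min(),q.max())
o=robot.get_obs();c=vision.camera("wrist");T=wristT(c,o)
print("wrist exp top",proj(c,tp,T),"bot",proj(c,bt,T),"tip",proj(c,A+.08*u,T))
for l in("tag_tab","hook"):
  for d in vision.outline_of("wrist",l):
    r,q=np.nonzero(d["mask"]);print(l,np.round(d["point"]),round(d["conf"],2),len(r),r.min(),r.max(),q.min(),q.max())
E
```

```text
time: 30.43
position: [0.4532, -0.0125, 0.237]
tool_rot: [0.779, 0.627, 0.0, 0.0]
ft_force: [-0.6, 0.7, -0.4]
grip_width: 0.0329
grip_force: 0.0
time: 31.43
position: [0.3877, 0.1099, 0.3726]
tool_rot: [0.778, 0.628, 0.0, 0.001]
ft_force: [0.3, 0.8, -0.7]
grip_width: 0.035
grip_force: 0.0
exp top/bot [195.49275476 296.83249059] [264.90779637 297.31798744] head [254.08784553 160.89626024] arm tip [227.6908216  312.37689068]
tag_tab [238. 296.] 0.87 1358 193 273 283 309
tag_tab [186. 375.] 0.8 472 155 229 372 385
tag_tab [128. 387.] 0.75 406 94 170 383 396
hook [222. 301.] 0.67 195 206 228 278 314
bat_head [262. 164.] 0.62 374 247 301 154 187
wrist exp top [321.84480743 377.83642489] bot [244.10644472 339.65611343] tip [290.09450924 325.97138362]
tag_tab [246. 344.] 0.96 582 226 269 337 355
```

```bash
python3 -m handwheel '[[0,0,0,0],[0,0,0,0],[0,0,0,0],[0,0,0,0],[0,0,0,0],[0,0,0,0],[0,0,0,0],[0,0,0,0],[0,0,0,0],[0,0,0,0],[0,0,0,0],[0,0,0,0],[0,0,0,0],[0,0,0,0],[0,0,0,0],[0,0,0,0],[0,0,0,0],[0,0,0,0]]'
python3 - <<'E'
from h import *
s=vision.camera("side")
for d in vision.outline_of("side","tag_tab")[:3]:
    r,q=np.nonzero(d["mask"]);print(np.round(d["point"]),r.min(),r.max(),q.min(),q.max())
print(job.hand_in())
E
```

```text
time: 33.28
position: [0.3878, 0.1094, 0.372]
tool_rot: [0.779, 0.627, -0.0, 0.0]
ft_force: [-0.1, 0.1, -0.1]
grip_width: 0.0347
grip_force: 0.0
[124. 390.] 95 158 384 396
[239. 296.] 193 274 282 310
[191. 376.] 158 227 372 384
the job is handed in; nothing more can be done
None
```

I handed the job in at about 33 s with the lever thrown and home in its far notch, the hook facing front within about 0.1 rad, and the tag hanging still by its eye on the hook; no verdict came back.

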